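# Put the inks and pens of the drawing desk away

## Robot

A 7-joint arm with a two-finger parallel gripper is mounted at the origin on the work surface. World frame = base frame: x ahead of the robot, y to its left, z up, the work surface at z = 0. Lengths are in m, angles in degrees, forces in N, time in s.
With the tool pointing down it reaches from about 0.35 to 0.9 m from the base axis. Payload 8.1 kg.
Tool frame: the origin (TCP) lies midway between the tips of the shut fingers; the grasp point (between the pads) lies 19 mm behind it (env.tcp_to_grasp is the distance from the TCP to the grasp point, in m); z points along the fingers, y is the line along which they close (so a half turn about z gives the same grasp; the last joint's range is limited). The gripper opens to 92 mm and grips with 3 to 60 N. Pads are 19 mm wide; open, the fingers measure 130 mm over their backs; the gripper's body (75 mm by 190 mm) begins 47 mm behind the grasp point.
Start: joints at [70.268, 24.895, 1.432, 90.138, -0.665, 64.973, -4.303], TCP at [0.15, -0.607, 0.227] pointing down, gripper open.
Joint ranges: [-149.89, 149.89], [-25.12, 119.58], [-72.63, 75.52], [4.76, 147.25], [-75.54, 255.54], [6.69, 114.76], [-157.13, 157.13]. Speed limits (degrees/s): [127.2, 127.2, 172.46, 172.46, 180, 180, 180].

## Interface

Orientations are given as [roll, pitch, yaw] about the fixed x, y, z axes, in that order (R = Rz(yaw) Ry(pitch) Rx(roll)).
In Python, from station import env gives the robot as it stands. The module is installed in compiled form; this text tells all that it offers.
- The arm moves only by the tool move_arm, never from a script. Its argument "moves" is a list that holds one entry, the list of rows, each a list of 6 numbers: the shift along the tool's x, y, z in mm, then the turn, a rotation vector about the tool's x, y, z in rad. In form: [[[x, y, z, wx, wy, wz], ...]]. A call has 1 to 20 rows; each row shifts and turns the commanded pose from where the row before left it, along the tool's axes as they then stand; what a row does not reach is not made up. A row lasts 1/10 s, in which the tool goes at most 50 mm and 8.59 degrees, less where a joint would pass 70% of its speed; a pose out of reach is approached as far as the arm can. A call with a gripper value outside its range is refused whole. "grip" is the opening, from 0 (shut) to 1 (fully open), set as the call begins (left out, the last holds). The fingers move at their own pace and stop on an object; the grip force is fixed at half the most. Time passes only in rows, so rows that do not move let the fingers close. It gives the time, the measured TCP pose, the force, the opening and the grip force at its end, in the units of the state.
- env.get_state(): the state, without advancing time (a new reading comes with each control period).
- env.get_image(name): name is "scene" or "top" or "wrist"; returns the picture (480x640x3 uint8, red, green, blue); there is no depth.
- env.calibration(name): a dict with "K" (3x3 intrinsics, pixels), "R" (3x3) and "t" (3): a world point X has camera coordinates R X + t. Camera axes: x right, y down, z forward; pixel columns grow to the right and rows downward; lengths in m; the calibration is good to about 2 mm. A picture is of the moment at which its call begins: read the wrist's pose just before it. calibration takes no time and is no camera call; for the wrist camera it gives the pose at the moment of the call.
- env.close_job(): hands the job in; it is judged then, once.
Trained networks look in the newest picture that a camera, given by its name, has taken for a name from the list of things; names that differ only in an ending like _2 or _b are one class to them, and where a whole thing is asked for, a point or a joint stands for the part that bears it (a point fixed in the world has none). Each returns a list of dicts, best first, with "confidence" (0 to 1); they miss things now and then, are a little off and sometimes report something else, mostly with a low value. They report only what shows in the picture. A call takes as long as a camera call. They do not tell look-alikes from the thing itself.
- env.cut_out(thing, camera): "mask" (480x640 bool, what is visible of it) and "at" ([column, row] as shares, 0 to 1, of the picture: columns of its width, rows of its height, amid what is visible of it).
- env.place_of(thing, camera): "at" ([column, row] as shares, 0 to 1, of the picture: columns of its width, rows of its height: a listed point, or the origin of a listed thing).
The state is a dict: "time_s": time; "q": joint angles; "joint_vel": joint speeds; "joint_efforts": joint torques, N m; "ee_pos": TCP position; "ee_rot": TCP orientation; "contact_force": force on the tool from outside, world axes, zero at the start; "moment": the same for the moment, N m; "finger_gap": finger opening in m; "finger_force": force on a finger pad.
Only numpy, scipy, OpenCV 4.12 (cv2) and the standard library are available. Lean on these libraries where they do the work, as an engineer would, in place of code of your own. Each camera call takes 0.05 s, during which the arm holds its last target. There are 200 camera calls.

## Task

Clear up the drawing desk: stand the two squat ink jars in the cardboard carton, one upright in each cell, stand the slim dropper bottle upright in the recess of the wooden block, and lay the two markers flat and lengthwise in the pen tray, one in each lane. Set the glass down gently, never dropping it or tipping it over, and leave the eraser and the pencil sharpener where they lie. Let go of everything at the end.

Things in the scene. Friction and masses are not known exactly. Their poses are not given: they have to be found in the camera images.
- jar_a: squat amber-glass ink jar with a black cap, standing upright: glass body 46 mm diameter and 34 mm tall (then a 3 mm shoulder), cap 38 mm diameter, 50 mm tall in all, about 110 g. Origin: centre of its underside, z up along its axis. The two ink jars are alike.
- jar_b: squat amber-glass ink jar with a black cap, standing upright: glass body 46 mm diameter and 34 mm tall (then a 3 mm shoulder), cap 38 mm diameter, 50 mm tall in all, about 110 g. Origin: centre of its underside, z up along its axis. The two ink jars are alike.
- dropper: slim amber-glass dropper bottle, standing upright: glass body 32 mm diameter and 50 mm tall, above it a tapering shoulder, a 20 mm wide black collar and a 12 mm wide rubber bulb; 82 mm tall in all, about 60 g. Origin: centre of its underside, z up along its axis.
- marker_a: square-bodied marker pen lying flat, 120 mm long, 18 mm wide and 18 mm high, grey plastic with a black cap end carrying a small clip; about 40 g. Origin: its very centre (9 mm above what it lies on); x runs along its length towards the cap. The two markers are alike, and any long face may be down.
- marker_b: square-bodied marker pen lying flat, 120 mm long, 18 mm wide and 18 mm high, grey plastic with a black cap end carrying a small clip; about 40 g. Origin: its very centre (9 mm above what it lies on); x runs along its length towards the cap. The two markers are alike, and any long face may be down.
- carton: low open cardboard carton, fixed, 84 mm (its x) by 164 mm (its y), walls 4 mm thick, 16 mm high; a dividing wall as high makes two square cells of 76 by 76 mm side by side along its y. Origin: centre of underside, on the table; cell centres at y = +40 and -40 mm, x = 0; cell floor 3 mm above the table. May be turned about vertical.
- tray: flat dark steel pen tray, fixed, 128 mm (its x) by 158 mm (its y), rim 3.6 mm thick and 12 mm high; a rib 3 mm thick, 9 mm high, runs along y in the middle, making two lanes side by side in x, each 59 mm wide and 151 mm long (long way: its y). Origin: centre of underside, on the table; lane centres at x = +31 and -31 mm, y = 0; lane floor 3 mm above the table. May be turned about vertical.
- stand: square wooden block, fixed, 90 by 90 mm and 26 mm high, with a round recess 56 mm in diameter and 18 mm deep in the middle of its top. Origin: centre of its underside, on the table; recess floor 8 mm above the table, on the block's axis. It may be turned about the vertical.
- eraser: bystander: dark rubber eraser in a white paper sleeve, 34 by 18 by 13 mm, loose on the table among the things. Origin: centre of its underside.
- sharpener: bystander: small metal pencil sharpener, 26 by 16 by 14 mm, loose on the table among the things. Origin: centre of its underside.
There are look-alikes about, which are no part of the job. What is shaped like the marker_a but pink or red is not meant.

How it is judged (in metres and radians):
At the end, for the whole second after the job is handed in: Jars upright on the floors of separate carton cells, within 18 mm of cell centre each way; dropper bottle upright on the recess floor, within 16 mm of its axis; markers flat in separate tray lanes, within 20 mm (22 mm sideways) of lane centre and 20 degrees of its length; all released and at rest ((((x of jar_a in the frame of carton between -0.018 and 0.018 m and y of jar_a in the frame of carton between 0.022 and 0.058 m) and (x of jar_b in the frame of carton between -0.018 and 0.018 m and y of jar_b in the frame of carton between -0.058 and -0.022 m)) or ((x of jar_a in the frame of carton between -0.018 and 0.018 m and y of jar_a in the frame of carton between -0.058 and -0.022 m) and (x of jar_b in the frame of carton between -0.018 and 0.018 m and y of jar_b in the frame of carton between 0.022 and 0.058 m))) and ((x of marker_a in the frame of tray between 0.009 and 0.053 m and x of marker_b in the frame of tray between -0.053 and -0.009 m) or (x of marker_a in the frame of tray between -0.053 and -0.009 m and x of marker_b in the frame of tray between 0.009 and 0.053 m)) and z of jar_a in the frame of carton between -0.002 and 0.008 m and angle between each of jar_a, jar_b, dropper's own z axis and vertical below 0.12 rad and z of jar_b in the frame of carton between -0.002 and 0.008 m and y of marker_a in the frame of tray between -0.02 and 0.02 m and z of marker_a in the frame of tray between 0.008 and 0.0165 m and angle between the x axis of each of marker_a, marker_b and the y axis of tray, either way round below 0.35 rad and angle between marker_a's own x axis and vertical between 1.47 and 1.67 rad and y of marker_b in the frame of tray between -0.02 and 0.02 m and z of marker_b in the frame of tray between 0.008 and 0.0165 m and angle between marker_b's own x axis and vertical between 1.47 and 1.67 rad and horizontal distance between dropper and stand below 0.016 m and z of dropper in the frame of stand between 0.004 and 0.013 m and linear speed of each of jar_a, jar_b, dropper, marker_a, marker_b below 0.03 m/s); the robot touches nothing.
It fails at once if the eraser among the things is pushed more than 20 mm from its place (distance of eraser from where it was at the start of the episode above 0.02 m).
It fails at once if the sharpener among the things is pushed more than 20 mm from its place (distance of sharpener from where it was at the start of the episode above 0.02 m).
It fails at once if a jar or the dropper bottle is dropped or thrown (faster than 0.6 m/s out of the fingers) ((contact force between the fingers and jar_a below 0.2 N and linear speed of jar_a above 0.6 m/s) or (contact force between the fingers and jar_b below 0.2 N and linear speed of jar_b above 0.6 m/s) or (contact force between the fingers and dropper below 0.2 N and linear speed of dropper above 0.6 m/s)).
It fails at once if a jar or the dropper bottle is tipped over (leans more than 35 degrees) (angle between any of jar_a, jar_b, dropper's own z axis and vertical above 0.61 rad).
It also fails if it takes over 118 s, if anything falls off the work surface, if the arm or the gripper's body presses on something with over 40 N, if the wrist force passes 120 N, or if a joint passes its speed limit or range.

## Working session

There is one attempt and no reset: what is moved stays moved. The work goes in short steps, Python scripts to look and compute and a tool call to move; the robot and the scene stay as the last step left them, time stands still between calls to the robot, and variables do not carry over. Pictures are saved under pics/ and viewed, at most 14 in all, crops included, and the job is handed in when it is done.

Besides the shell and the picture viewer there is one more tool, called after "Call:" as name([rows], argument=value, ...), one row to a line, values as JSON. move_arm: Moves the arm, as the interface text tells. Its arguments: {"type":"object","properties":{"moves":{"type":"array"},"grip":{"type":"number"}},"required":["moves"]}

```bash
mkdir -p pics
python3 - <<'E'
from station import env
import cv2
for c in ("top","scene"):
    im=env.get_image(c); cv2.imwrite(f"pics/{c}0.png",im[:,:,::-1])
    k=env.calibration(c); print(c,k)
    for t in ["jar_a","dropper","marker_a","carton","tray","stand","eraser","sharpener"]:
        print(t,[(round(d["confidence"],2),round(d["at"][0]*640),round(d["at"][1]*480)) for d in env.place_of(t,c)])
s=env.get_state(); print(s)
E
```

```text
top {'K': array([[479.36042617,   0.        , 317.05616393],
       [  0.        , 479.36042617, 240.07801186],
       [  0.        ,   0.        ,   1.        ]]), 'R': array([[-0.02003915, -0.99978529, -0.00527271],
       [-0.99609532,  0.02041816, -0.08589073],
       [ 0.08597995,  0.00353094, -0.99629061]]), 't': array([0.02236661, 0.47635163, 1.08445118])}
jar_a [(0.77, 411, 179), (0.55, 269, 253)]
dropper [(0.46, 383, 246)]
marker_a [(0.98, 325, 242), (0.86, 355, 298), (0.65, 234, 176), (0.65, 466, 161), (0.61, 424, 320)]
carton [(0.92, 318, 177)]
tray [(0.55, 166, 257)]
stand [(0.61, 410, 177), (0.6, 484, 232)]
eraser [(0.55, 406, 220)]
sharpener [(0.56, 267, 256), (0.55, 231, 224)]
scene {'K': array([[446.06416059,   0.        , 315.90533306],
       [  0.        , 446.06416059, 235.29219447],
       [  0.        ,   0.        ,   1.        ]]), 'R': array([[ 0.85130102,  0.52465787,  0.00454876],
       [ 0.2835337 , -0.4527277 , -0.84536753],
       [-0.44146938,  0.72095197, -0.53416574]]), 't': array([-0.38415268, -0.083798  ,  1.07267278])}
jar_a [(0.81, 338, 367), (0.
[... 313 characters left out ...]
_s': 0.9, 'q': array([70.26896266, 24.89407608,  1.4322151 , 90.13895633, -0.66599824,
       64.97410823, -4.30381615]), 'joint_vel': array([-0.03960074, -0.06942965,  0.05508323, -0.06228222,  0.03251035,
       -0.00796709,  0.07065086]), 'joint_efforts': array([ 5.72123008e-04, -6.67658687e+01,  9.84534770e-01, -3.14805293e+01,
       -6.03357470e-02,  3.29737784e-02,  4.42446958e-05]), 'ee_pos': array([ 0.14962094, -0.60682347,  0.22674364]), 'ee_rot': array([ 1.79998877e+02, -7.33961226e-04,  1.38462950e+01]), 'contact_force': array([-0.60736029,  0.5242511 ,  0.31084125]), 'moment': array([-0.01261785,  0.03008588, -0.00034631]), 'finger_force': 0.0, 'finger_gap': 0.09198936310301993}
```

View pics/top0.png

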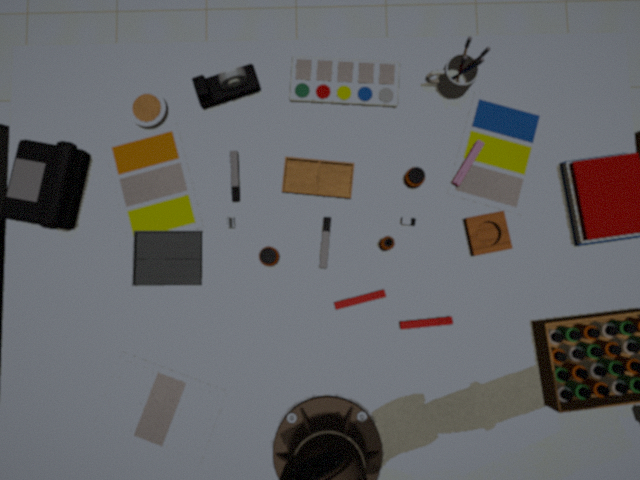

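View pics/scene0.png

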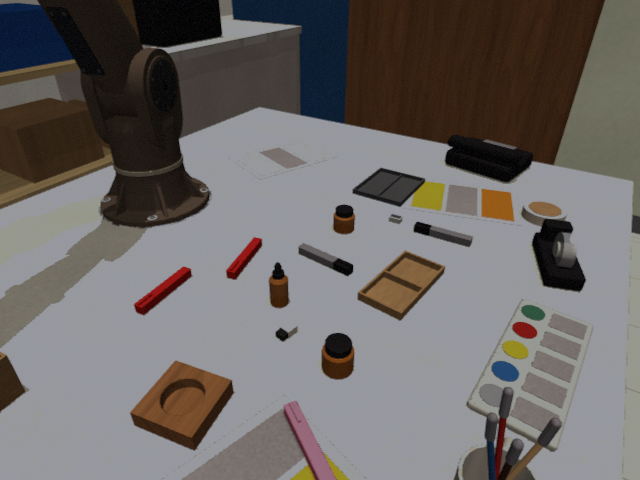

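Top view: grey markers are at (325,242) and (235,176). The red bars at (360,299) and (425,322) and the pink one at (467,163) are look-alikes, because only the first two are grey with a black cap. Jars are at (415,177) and (269,256), the dropper at (387,243), the carton at (318,177), the tray at (168,258) and the stand at (488,233). The eraser is at (407,221) and the sharpener at (231,223).

```bash
cat > h.py <<'E'
from station import env
import numpy as np, cv2
def ray(cam_or_k,uv):
    k=env.calibration(cam_or_k) if isinstance(cam_or_k,str) else cam_or_k
    d=k["R"].T@np.linalg.inv(k["K"])@np.array([uv[0],uv[1],1.]); return -k["R"].T@k["t"],d/np.linalg.norm(d)
def onz(k,uv,z):
    c,d=ray(k,uv); return c+d*(z-c[2])/d[2]
def tri(rays):
    A=sum(np.eye(3)-np.outer(d,d) for c,d in rays); b=sum((np.eye(3)-np.outer(d,d))@c for c,d in rays)
    x=np.linalg.solve(A,b); return x,max(np.linalg.norm((np.eye(3)-np.outer(d,d))@(x-c)) for c,d in rays)
def rect(k,mask,z):
    """min-area rectangle of mask contour put on plane z: centre, sizes, direction of long side (deg)"""
    cs=max(cv2.findContours(mask.astype(np.uint8),0,2)[0],key=cv2.contourArea)[:,0]
    p=np.array([onz(k,u,z)[:2] for u in cs]).astype(np.float32)
    (c,s,a)=cv2.minAreaRect(p*1000); 
    if s[0]<s[1]: a+=90
    return np.round(c,1),np.round(sorted(s),1),round((a+90)%180-90,1)
E
python3 - <<'E'
from h import *
S=lambda l:[(round(d["confidence"],2),np.array(d["at"])*[640,480]) for d in l]
it,isc=env.get_image("top"),env.get_image("scene")
kt=env.calibration("top")
zt=dict(jar_a=.05,dropper=.05,marker_a=.018,carton=.016,tray=.012,stand=.026,eraser=.013,sharpener=.014)
for t in zt:
    a,b=S(env.place_of(t,"top")),S(env.place_of(t,"scene"))
    for ca,ua in a:
        for cb,ub in b:
            x,e=tri([ray("top",ua),ray("scene",ub)])
            if e<.012: print(t,ca,ua.round(),cb,ub.round(),(x*1000).round(1),"err",round(e*1000,1))
    for d in env.cut_out(t,"top"):
        if d["mask"].sum()>20: print("   cut",round(d["confidence"],2),(np.array(d["at"])*[640,480]).round(),*rect(kt,d["mask"],zt[t]))
c=it[140:290,120:520,::-1]
cv2.imwrite("pics/crop.png",cv2.resize(cv2.convertScaleAbs(c,alpha=1.6),(800,300),interpolation=cv2.INTER_CUBIC))
E
```

```text
jar_a 0.75 [413. 178.] 0.8 [346. 224.] [ 587.3 -170.2  205.2] err 11.3
jar_a 0.75 [413. 178.] 0.74 [337. 366.] [ 620.3 -216.6    2.7] err 0.4
jar_a 0.55 [267. 256.] 0.8 [346. 224.] [443.8 131.6   7.3] err 1.7
   cut 0.77 [415. 178.] [ 611.5 -211.5] [43.3 52.1] -47.1
   cut 0.69 [268. 254.] [438.4 119.8] [40.3 42.7] 88.8
dropper 0.68 [387. 247.] 0.67 [277. 304.] [ 461.9 -149.7   -4. ] err 2.3
marker_a 0.77 [464. 159.] 0.77 [324. 260.] [ 616.1 -268.8  218.8] err 8.5
marker_a 0.77 [464. 159.] 0.74 [310. 444.] [ 657.5 -340.6   10.9] err 4.4
marker_a 0.72 [358. 300.] 0.73 [245. 256.] [338.  -78.5   8.5] err 1.2
marker_a 0.69 [326. 243.] 0.77 [324. 260.] [471.9  -6.5   6.2] err 1.1
marker_a 0.66 [235. 175.] 0.63 [438. 234.] [632.7 202.6   7.5] err 3.8
marker_a 0.6 [420. 321.] 0.96 [164. 289.] [ 282.6 -224.8    3.6] err 4.7
   cut 0.96 [324. 242.] [471.3  -5.7] [ 18.5 118.7] -6.3
   cut 0.95 [236. 178.] [630.4 200.5] [ 21.  121.3] -0.3
   cut 0.82 [463. 163.] [ 649.6 -343.6] [ 20.6 124.9] -33.6
   cut 0.68 [426. 323.] [ 283.2 -231.3] [ 19.9 118.9] -85.2
   cut 0.64 [358. 299.] [338.7 -82.4] [ 19.3 118.8] -76.1
carton 0.67 [318. 175.] 0.65 [404. 284.] [632.4   7.1   7.4] err 0.3
   cut 0.8 [318. 173.] [624.4   7.1] [ 90.6 166.9] 84.1
tray 0.94 [167. 257.] 0.95 [389. 185.] [446.4 362.1   7.2] err 0.0
   cut 0.6 [167. 254.] [443.2 360.3] [125.4 160.7] 88.9
stand 0.75 [484. 233.] 0.93 [187. 407.] [ 487.  -379.4    2.1] err 0.3
eraser 0.52 [406. 221.] 0.66 [287. 337.] [ 519.5 -198.1   -8.6] err 0.5
   cut 0.6 [168. 258.] [443.1 360.3] [129.8 163. ] 88.8
   cut 0.56 [409. 221.] [ 517.5 -202. ] [18.7 32.6] 88.8
sharpener 0.49 [228. 224.] 0.65 [394. 219.] [521.8 221.6   0.8] err 0.1
   cut 0.39 [230. 225.] [522.4 212.3] [14.  25.9] -0.3
   cut 0.16 [412. 178.] [ 619.8 -217.3] [41.4 55.4] -46.2
```

View pics/crop.png

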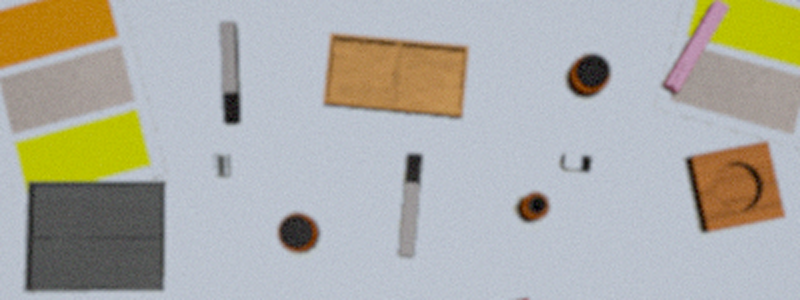

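The crop confirms it: both grey bodies with a black cap end, at crop (230,72) and (411,205), are the markers; the pink and red bars are not. All triangulated heights are plausible. I'll move over the dropper for a closer wrist view.

Call:
move_arm([
  [[25.8, -23.1, 1, 0, 0, 0], [25.8, -23.1, 1, 0, 0, 0], [25.8, -23.1, 1, 0, 0, 0], [25.8, -23.1, 1, 0, 0, 0], [25.8, -23.1, 1, 0, 0, 0], [25.8, -23.1, 1, 0, 0, 0], [25.8, -23.1, 1, 0, 0, 0], [25.8, -23.1, 1, 0, 0, 0], [25.8, -23.1, 1, 0, 0, 0], [25.8, -23.1, 1, 0, 0, 0], [25.8, -23.1, 1, 0, 0, 0], [25.8, -23.1, 1, 0, 0, 0], [25.8, -23.1, 1, 0, 0, 0], [25.8, -23.1, 1, 0, 0, 0], [25.8, -23.1, 1, 0, 0, 0], [25.8, -23.1, 1, 0, 0, 0], [0, 0, 0, 0, 0, 0], [0, 0, 0, 0, 0, 0]],
], grip=1)

```text
time_s: 4.0
ee_pos: [0.4622, -0.1486, 0.2107]
ee_rot: [180.0, 0.0, 14.0]
contact_force: [-1.2, 0.1, -0.1]
finger_gap: 0.0917
finger_force: 0.0
```

```bash
cat >> h.py <<'E'
def see(things,save=None):
    """wrist view: origins on given z planes; returns rays"""
    k=env.calibration("wrist"); im=env.get_image("wrist"); out=[]
    if save: cv2.imwrite(save,im[:,:,::-1])
    for t,z in things:
        for d in env.place_of(t,"wrist"):
            u=np.array(d["at"])*[640,480]; print(t,round(d["confidence"],2),u.round(),"at z",z,(onz(k,u,z)*1000).round(1))
            out.append((t,ray(k,u)))
    return out
def go(x,y,z=None,yaw=None):
    """print the turn, then the shift in tool axes (mm), to bring the TCP to x,y,z (mm) with yaw (deg)"""
    s=env.get_state(); p=s["ee_pos"]*1000; r=s["ee_rot"]
    print("t",round(s["time_s"],1),"pose",p.round(1),np.round(r,2),"q",s["q"].round(0),"gap",round(s["finger_gap"]*1000,1),"F",s["contact_force"].round(1))
    from scipy.spatial.transform import Rotation as R
    yaw=r[2] if yaw is None else yaw; z=p[2] if z is None else z
    w=(R.from_euler("xyz",r,degrees=True).inv()*R.from_euler("xyz",[180,0,yaw],degrees=True)).as_rotvec()
    d=R.from_euler("xyz",[180,0,yaw],degrees=True).inv().apply(np.array([x,y,z])-p)
    print("turn rad",w.round(3),"(rows>=%d)"%np.ceil(np.linalg.norm(w)/.145),"then shift",d.round(1),"(rows>=%d)"%np.ceil(np.linalg.norm(d)/40))
E
python3 - <<'E'
from h import *
see([("dropper",0),("jar_a",0),("stand",0),("eraser",0)],"pics/w1.png")
go(462,-149.7,100)
E
```

```text
dropper 0.7 [324. 209.] at z 0 [ 468.4 -148.3    0. ]
jar_a 0.89 [432.  80.] at z 0 [ 616.4 -220.1    0. ]
jar_a 0.69 [ 62. 167.] at z 0 [445.5 123.5   0. ]
stand 0.95 [535. 243.] at z 0 [ 487.4 -381.4    0. ]
eraser 0.8 [386. 172.] at z 0 [ 521.4 -201.6    0. ]
eraser 0.68 [535. 242.] at z 0 [ 489.1 -380.8    0. ]
t 4.2 pose [ 461.5 -150.3  210.8] [1.7998e+02 1.0000e-02 1.3740e+01] q [ 25.  14. -16. 109.   4.  57. -69.] gap 91.6 F [ 1.  -0.9 -0.5]
turn rad [0. 0. 0.] (rows>=1) then shift [  0.7  -0.4 110.8] (rows>=3)
```

View pics/w1.png

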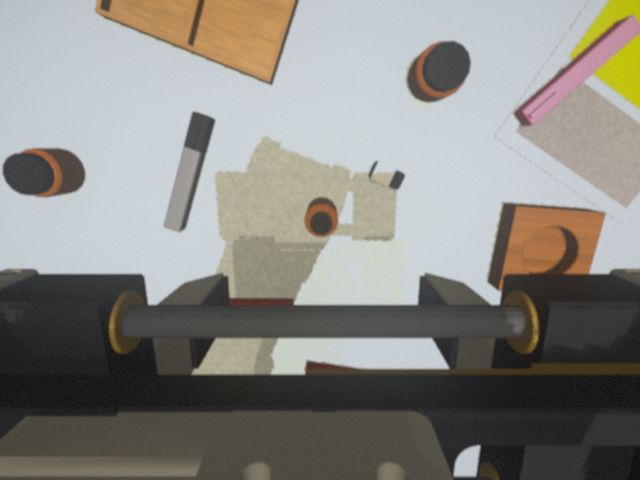

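The wrist view shows the dropper at (321,215) centred between the fingers, jars at (438,70) and (35,172), and the stand recess at (550,250). All agree with triangulation to within about 5 mm. Grasping the dropper with the tips at 24 mm.

Call:
move_arm([
  [[5, 0, 20, 0, 0, 0], [0, 0, 25, 0, 0, 0], [0, 0, 25, 0, 0, 0], [0, 0, 25, 0, 0, 0], [0, 0, 25, 0, 0, 0], [0, 0, 25, 0, 0, 0], [0, 0, 20, 0, 0, 0], [0, 0, 14, 0, 0, 0], [0, 0, 8, 0, 0, 0], [0, 0, 0, 0, 0, 0], [0, 0, 0, 0, 0, 0]],
])

```text
time_s: 5.35
ee_pos: [0.467, -0.1483, 0.0242]
ee_rot: [180.0, -0.0, 13.8]
contact_force: [0.6, -0.3, 0.3]
finger_gap: 0.0918
finger_force: 0.0
```

Call:
move_arm([
  [[0, 0, 0, 0, 0, 0], [0, 0, 0, 0, 0, 0], [0, 0, 0, 0, 0, 0], [0, 0, 0, 0, 0, 0], [0, 0, 0, 0, 0, 0], [0, 0, 0, 0, 0, 0], [0, 0, 0, 0, 0, 0], [0, 0, 0, 0, 0, 0], [0, 0, 0, 0, 0, 0], [0, 0, 0, 0, 0, 0]],
], grip=0)

```text
time_s: 6.35
ee_pos: [0.4668, -0.1479, 0.0237]
ee_rot: [-180.0, 0.0, 13.9]
contact_force: [0.5, 0.1, 0.0]
finger_gap: 0.031
finger_force: 30.0
```

Run:
```python
from h import *
im=env.get_image("scene"); cv2.imwrite("pics/s1.png",cv2.resize(im[200:440,120:440,::-1],(800,600)))
go(487,-380,84)
# stand: top-view centre of block, recess
k=env.calibration("top"); env.get_image("top")
for d in env.cut_out("stand","top"): print(round(d["confidence"],2),*rect(k,d["mask"],.026))
```

```text
t 6.4 pose [ 466.8 -147.9   23.7] [-1.800e+02  1.000e-02  1.385e+01] q [ 21.  29. -13. 120.  12.  32. -76.] gap 30.9 F [ 0.4 -0.3 -0.2]
turn rad [-0.  0. -0.] (rows>=1) then shift [-35.9 230.2 -60.3] (rows>=7)
0.74 [ 484.6 -382.8] [90.3 92.1] -79.9
```

View pics/s1.png

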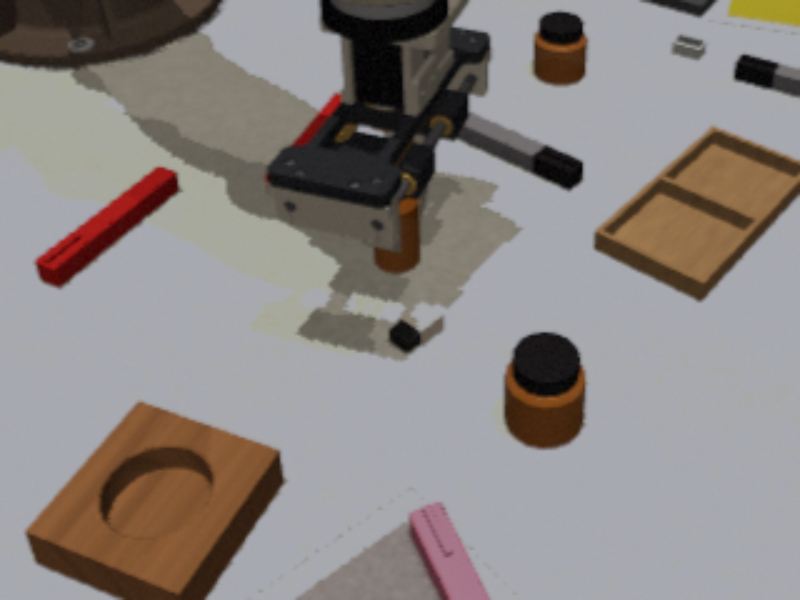

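The dropper is held: the gap is 31 mm and the body shows at (397,235), upright. Lifting it and carrying it over the stand.

Call:
move_arm([
  [[0, 0, -6, 0, 0, 0], [0, 0, -15, 0, 0, 0], [0, 0, -20, 0, 0, 0], [0, 0, -20, 0, 0, 0], [-1.5, 9, -10, 0, 0, 0], [-3, 20, -5, 0, 0, 0], [-5, 30, 0, 0, 0, 0], [-5, 30, 0, 0, 0, 0], [-5, 30, 0, 0, 0, 0], [-5, 30, 0, 0, 0, 0], [-5, 30, 0, 0, 0, 0], [-4, 28, 0, 0, 0, 0], [-2, 16, 0, 0, 0, 0], [-1, 8.5, 0, 0, 0, 0], [0, 0, 10, 0, 0, 0], [0, 0, 14, 0, 0, 0], [0, 0, 10, 0, 0, 0], [0, 0, 0, 0, 0, 0]],
])

```text
time_s: 8.3
ee_pos: [0.4857, -0.3793, 0.0634]
ee_rot: [-179.8, 0.1, 13.9]
contact_force: [-0.1, 0.1, -1.0]
finger_gap: 0.0314
finger_force: 30.0
```

Run:
```python
from h import *
im=env.get_image("scene"); cv2.imwrite("pics/s2.png",cv2.resize(im[280:460,80:320,::-1],(800,600)))
go(486,-381,32.2)
```

```text
t 8.3 pose [ 486.3 -380.    64.5] [-1.7988e+02  9.0000e-02  1.3930e+01] q [ 41.  35. -11. 100.   9.  47. -51.] gap 31.4 F [ 0.7 -0.3 -0.3]
turn rad [-0.002  0.002 -0.   ] (rows>=1) then shift [-0.5  0.9 32.3] (rows>=1)
```

View pics/s2.png

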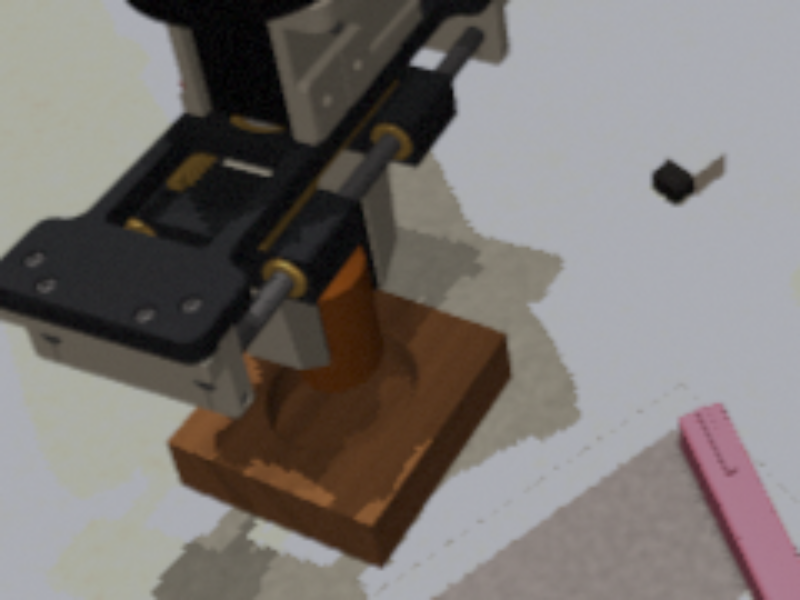

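The dropper hangs upright above the recess, its base at (345,380) and the recess centred near (343,392). Lowering it gently.

Call:
move_arm([
  [[0, 1, 10, 0, 0, 0], [0, 0, 8, 0, 0, 0], [0, 0, 5, 0, 0, 0], [0, 0, 4, 0, 0, 0], [0, 0, 3, 0, 0, 0], [0, 0, 2, 0, 0, 0], [0, 0, 0, 0, 0, 0], [0, 0, 0, 0, 0, 0]],
])

```text
time_s: 9.15
ee_pos: [0.4872, -0.3825, 0.0339]
ee_rot: [180.0, -0.0, 13.8]
contact_force: [-0.2, 0.1, -1.2]
finger_gap: 0.0309
finger_force: 30.0
```

Call:
move_arm([
  [[0, 0, 0, 0, 0, 0], [0, 0, 0, 0, 0, 0], [0, 0, 0, 0, 0, 0], [0, 0, 0, 0, 0, 0], [0, 0, 0, 0, 0, 0], [0, 0, 0, 0, 0, 0], [0, 0, 0, 0, 0, 0]],
], grip=0.8)

```text
time_s: 9.85
ee_pos: [0.487, -0.3824, 0.0337]
ee_rot: [-180.0, 0.0, 13.9]
contact_force: [0.1, -0.4, 0.1]
finger_gap: 0.0729
finger_force: 0.0
```

Call:
move_arm([
  [[0, 0, -8, 0, 0, 0], [0, 0, -20, 0, 0, 0], [0, 0, -30, 0, 0, 0], [0, 0, -35, 0, 0, 0], [0, 0, -35, 0, 0, 0], [0, 0, -30, 0, 0, 0], [0, 0, -15, 0, 0, 0], [0, 0, 0, 0, 0, 0]],
])

```text
time_s: 10.65
ee_pos: [0.4883, -0.3832, 0.2101]
ee_rot: [179.8, -0.2, 13.8]
contact_force: [0.4, -1.4, 0.5]
finger_gap: 0.0733
finger_force: 0.0
```

Run:
```python
from h import *
see([("dropper",.008),("stand",0),("jar_a",0)],"pics/w2.png")
env.get_image("scene"); env.get_image("top")
for t in ("dropper","stand"):
    for c in ("scene","top"):
        for d in env.place_of(t,c): 
            u=np.array(d["at"])*[640,480]; print(t,c,round(d["confidence"],2),u.round(),(onz(c,u,.008 if t=="dropper" else 0)*1000).round())
go(618,-218,150,83)
```

```text
dropper 0.86 [322. 216.] at z 0.008 [ 489.2 -383.3    8. ]
stand 0.74 [321. 217.] at z 0 [ 486.8 -383.4    0. ]
jar_a 0.92 [183.  43.] at z 0 [ 617.6 -216.7    0. ]
dropper scene 0.77 [184. 409.] [ 490. -386.    8.]
dropper top 0.56 [488. 235.] [ 482. -386.    8.]
stand scene 0.82 [186. 406.] [ 483. -378.    0.]
stand top 0.97 [485. 238.] [ 476. -381.    0.]
stand top 0.23 [413. 179.] [ 619. -217.    0.]
t 11.2 pose [ 486.9 -382.4  206.2] [-1.7996e+02  3.0000e-02  1.3850e+01] q [ 42.  26. -13.  92.   6.  63. -48.] gap 73.7 F [-0.1 -0.2 -1.2]
turn rad [-1.000e-03  0.000e+00 -1.207e+00] (rows>=9) then shift [179.1 110.1  56.2] (rows>=6)
```

View pics/w2.png

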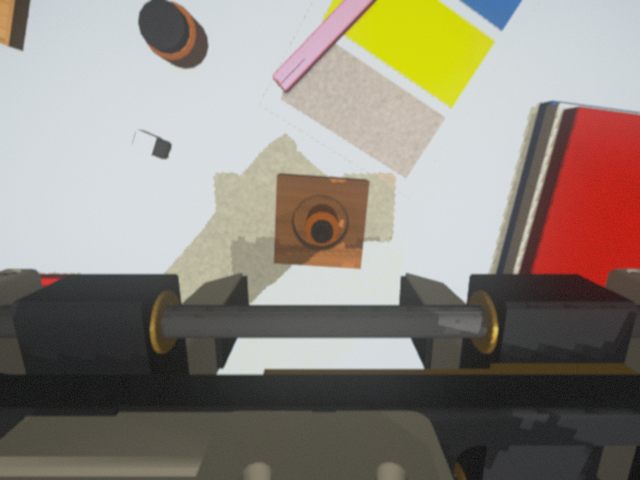

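The dropper stands upright in the recess: (322,217) in the wrist view, centred. Next is the jar at (618,-217).

Call:
move_arm([
  [[0, 0, 0, 0, 0, -0.1207], [0, 0, 0, 0, 0, -0.1207], [0, 0, 0, 0, 0, -0.1207], [0, 0, 0, 0, 0, -0.1207], [0, 0, 0, 0, 0, -0.1207], [0, 0, 0, 0, 0, -0.1207], [0, 0, 0, 0, 0, -0.1207], [0, 0, 0, 0, 0, -0.1207], [0, 0, 0, 0, 0, -0.1207], [0, 0, 0, 0, 0, -0.1207], [25.6, 15.7, 0, 0, 0, 0], [25.6, 15.7, 0, 0, 0, 0], [25.6, 15.7, 0, 0, 0, 0], [25.6, 15.7, 0, 0, 0, 0], [25.6, 15.7, 0, 0, 0, 0], [25.6, 15.7, 0, 0, 0, 0], [25.6, 15.7, 0, 0, 0, 0], [0, 0, 0, 0, 0, 0], [0, 0, 0, 0, 0, 0]],
], grip=1)

```text
time_s: 13.05
ee_pos: [0.6182, -0.2172, 0.2064]
ee_rot: [-180.0, -0.0, 83.1]
contact_force: [0.1, -0.5, -0.4]
finger_gap: 0.0916
finger_force: 0.0
```

Run:
```python
from h import *
see([("jar_a",0),("carton",0)])
for d in env.cut_out("carton","wrist"): print(round(d["confidence"],2),*rect(env.calibration("wrist"),d["mask"],.016))
go(618,-217,17)
```

```text
jar_a 0.65 [327. 216.] at z 0 [ 621.2 -218.7    0. ]
carton 0.35 [231. 366.] at z 0 [ 486.5 -385.4    0. ]
0.95 [618.8 -53. ] [54.2 84.6] -7.1
t 13.2 pose [ 617.2 -219.5  206.6] [-1.7997e+02  4.0000e-02  8.2890e+01] q [ 33.  32. -29.  85.  16.  67.  -5.] gap 91.5 F [ 0.3 -0.7 -0.5]
turn rad [-0.     0.001 -0.   ] (rows>=1) then shift [  2.5   0.4 189.6] (rows>=5)
```

Call:
move_arm([
  [[1, 2, 25, 0, 0, 0], [0, 0, 30, 0, 0, 0], [0, 0, 30, 0, 0, 0], [0, 0, 30, 0, 0, 0], [0, 0, 30, 0, 0, 0], [0, 0, 20, 0, 0, 0], [0, 0, 15, 0, 0, 0], [0, 0, 9, 0, 0, 0], [0, 0, 0, 0, 0, 0], [0, 0, 0, 0, 0, 0]],
])

```text
time_s: 14.25
ee_pos: [0.6206, -0.2175, 0.0186]
ee_rot: [179.9, 0.0, 83.0]
contact_force: [0.4, 0.1, 0.3]
finger_gap: 0.092
finger_force: 0.0
```

Call:
move_arm([
  [[0, 0, 0, 0, 0, 0], [0, 0, 0, 0, 0, 0], [0, 0, 0, 0, 0, 0], [0, 0, 0, 0, 0, 0], [0, 0, 0, 0, 0, 0], [0, 0, 0, 0, 0, 0], [0, 0, 0, 0, 0, 0], [0, 0, 0, 0, 0, 0], [0, 0, 0, 0, 0, 0]],
], grip=0)

```text
time_s: 15.15
ee_pos: [0.62, -0.2172, 0.0177]
ee_rot: [-180.0, 0.0, 83.0]
contact_force: [-0.4, -0.0, 1.1]
finger_gap: 0.0447
finger_force: 30.0
```

Run:
```python
from h import *
# carton pose from top view corners at rim height
env.get_image("top"); k=env.calibration("top")
for d in env.cut_out("carton","top"): print(round(d["confidence"],2),*rect(k,d["mask"],.016))
for d in env.place_of("carton","top"): u=np.array(d["at"])*[640,480]; print(u,(onz(k,u,0)*1000).round(1))
go(625,-33,80,85)
```

```text
0.96 [623.6   6.6] [ 91.1 166.3] 83.1
[318.912 174.72 ] [634.2   5.2   0. ]
t 15.3 pose [ 620.  -217.2   17.7] [-180.    0.   83.] q [ 31.  43. -25.  95.  23.  48. -11.] gap 44.8 F [-1.5 -0.6  0.4]
turn rad [-0.     0.    -0.035] (rows>=1) then shift [184.  -11.1 -62.3] (rows>=5)
```

Gap 44.8 mm: the jar is held. Lifting it and carrying it over the near cell.

Call:
move_arm([
  [[0, 0, -6, 0, 0, 0], [0, 0, -15, 0, 0, 0], [0, 0, -22, 0, 0, 0], [0, 0, -20, 0, 0, 0], [5, -0.6, -10, 0, 0, 0], [15, -1.7, 0, 0, 0, 0], [26, -3, 0, 0, 0, 0], [30, -3.4, 0, 0, 0, 0], [30, -3.4, 0, 0, 0, 0], [30, -3.4, 0, 0, 0, 0], [24, -2.8, 0, 0, 0, 0], [15, -1.7, 0, 0, 0, 0], [7, -0.9, 0, 0, 0, 0], [0, 0, 0, 0, 0, 0], [0, 0, 0, 0, 0, 0]],
])

```text
time_s: 16.8
ee_pos: [0.6214, -0.0355, 0.0904]
ee_rot: [-180.0, 0.1, 82.9]
contact_force: [0.3, -0.5, -0.5]
finger_gap: 0.0452
finger_force: 30.0
```

Run:
```python
from h import *
see([("carton",0)],"pics/w3.png")
go(621.5,-33.7,21.2)
```

```text
carton 0.58 [321. 186.] at z 0 [624.9   6.5   0. ]
t 16.9 pose [621.4 -35.9  90.5] [-1.7999e+02  5.0000e-02  8.2880e+01] q [ 17.  35. -28.  97.  20.  52. -26.] gap 45.3 F [-0.3 -0.8 -0.1]
turn rad [-0.     0.001 -0.   ] (rows>=1) then shift [ 2.2 -0.2 69.3] (rows>=2)
```

View pics/w3.png

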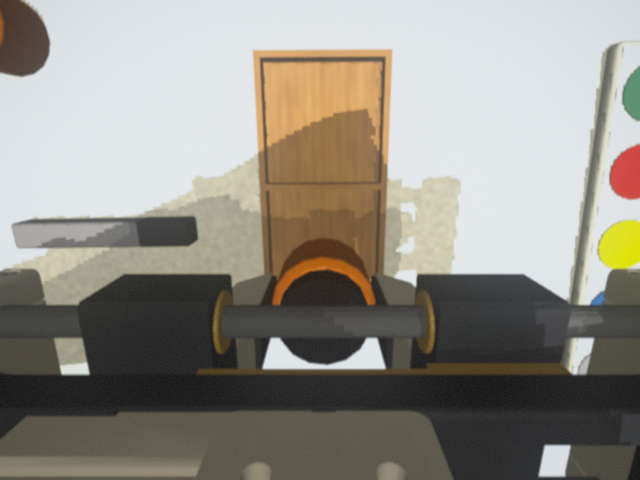

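The carton is square to the view, divider at (323,185), centre (625,6.5). The jar is over the near cell. Lowering.

Call:
move_arm([
  [[2.5, -1, 15, 0, 0, 0], [0, 0, 18, 0, 0, 0], [0, 0, 15, 0, 0, 0], [0, 0, 9, 0, 0, 0], [0, 0, 5, 0, 0, 0], [0, 0, 4, 0, 0, 0], [0, 0, 2.5, 0, 0, 0], [0, 0, 0, 0, 0, 0], [0, 0, 0, 0, 0, 0]],
])

```text
time_s: 17.8
ee_pos: [0.6211, -0.0314, 0.0227]
ee_rot: [180.0, -0.0, 83.0]
contact_force: [-0.3, -0.3, 0.1]
finger_gap: 0.0453
finger_force: 30.0
```

Run:
```python
from h import *
go(620,-33,21.4)
```

```text
t 17.8 pose [621.1 -31.4  22.7] [179.96  -0.    83.  ] q [ 15.  40. -26. 100.  23.  45. -29.] gap 45.3 F [-0.3 -0.3  0.1]
turn rad [ 0.001 -0.    -0.   ] (rows>=1) then shift [-1.7 -0.9  1.3] (rows>=1)
```

Call:
move_arm([
  [[-1, 0, 1, 0, 0, 0], [0, 0, 0.6, 0, 0, 0], [0, 0, 0, 0, 0, 0], [0, 0, 0, 0, 0, 0]],
])

```text
time_s: 18.2
ee_pos: [0.6207, -0.0326, 0.0207]
ee_rot: [180.0, 0.0, 83.0]
contact_force: [-0.4, -0.6, -0.4]
finger_gap: 0.0454
finger_force: 30.0
```

Call:
move_arm([
  [[0, 0, 0, 0, 0, 0], [0, 0, 0, 0, 0, 0], [0, 0, 0, 0, 0, 0], [0, 0, 0, 0, 0, 0], [0, 0, 0, 0, 0, 0], [0, 0, 0, 0, 0, 0], [0, 0, 0, 0, 0, 0]],
], grip=0.9)

```text
time_s: 18.9
ee_pos: [0.6206, -0.0324, 0.0206]
ee_rot: [-180.0, 0.0, 83.0]
contact_force: [0.3, -0.3, -0.1]
finger_gap: 0.0827
finger_force: 0.0
```

Call:
move_arm([
  [[0, 0, -8, 0, 0, 0], [0, 0, -20, 0, 0, 0], [0, 0, -30, 0, 0, 0], [0, 0, -35, 0, 0, 0], [0, 0, -35, 0, 0, 0], [0, 0, -30, 0, 0, 0], [0, 0, -20, 0, 0, 0], [0, 0, 0, 0, 0, 0], [17, -24.5, 0, 0, 0, 0], [17, -24.5, 0, 0, 0, 0], [17, -24.5, 0, 0, 0, 0], [17, -24.5, 0, 0, 0, 0], [17, -24.5, 0, 0, 0, 0], [17, -24.5, 0, 0, 0, 0], [17, -24.5, 0, 0, 0, 0], [17, -24.5, 0, 0, 0, 0], [0, 0, 0, 0, 0, 0], [0, 0, 0, 0, 0, 0]],
], grip=1)

```text
time_s: 20.7
ee_pos: [0.4423, 0.1265, 0.1985]
ee_rot: [180.0, 0.0, 83.1]
contact_force: [0.2, 0.1, 0.5]
finger_gap: 0.0918
finger_force: 0.0
```

Run:
```python
from h import *
see([("jar_a",0),("marker_a",.009),("tray",0)])
for c in ("top","scene"):
    im=env.get_image(c)
    for d in env.place_of("jar_a",c): u=np.array(d["at"])*[640,480]; print(c,round(d["confidence"],2),u.round(),(onz(c,u,0.003)*1000).round(1))
cv2.imwrite("pics/s3.png",cv2.resize(im[160:400,240:560,::-1],(800,600)))
go(444.5,124.5,17)
```

```text
jar_a 0.67 [323. 218.] at z 0 [441.4 124.2   0. ]
marker_a 0.76 [364. 330.] at z 0.009 [471.5  -3.4   9. ]
marker_a 0.64 [517. 117.] at z 0.009 [633.6 200.4   9. ]
tray 0.42 [322. 220.] at z 0 [440.1 122.9   0. ]
top 0.74 [336. 180.] [620.2 -35.8   3. ]
scene 0.89 [341. 228.] [442.1 119.5   3. ]
scene 0.65 [388. 294.] [616.9 -29.3   3. ]
t 21.1 pose [442.9 126.1 198.5] [-179.98   -0.     82.95] q [  8.  15. -37. 112.  11.  56. -41.] gap 91.8 F [-0.7  0.8  0.1]
turn rad [-0. -0.  0.] (rows>=1) then shift [ -1.4   1.7 181.5] (rows>=5)
```

View pics/s3.png

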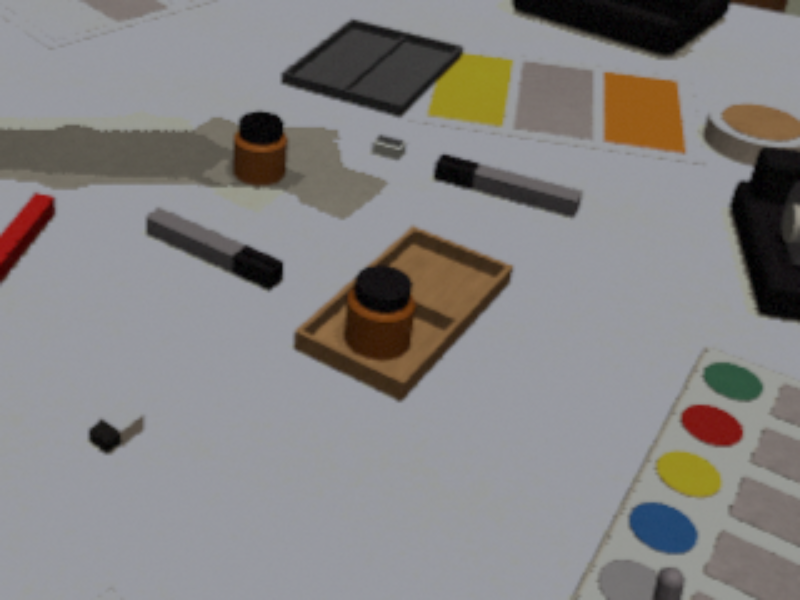

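The first jar stands upright in its cell at (380,315). Next jar.

Call:
move_arm([
  [[-2, 0, 25, 0, 0, 0], [0, 0, 30, 0, 0, 0], [0, 0, 30, 0, 0, 0], [0, 0, 30, 0, 0, 0], [0, 0, 27, 0, 0, 0], [0, 0, 18, 0, 0, 0], [0, 0, 13, 0, 0, 0], [0, 0, 8, 0, 0, 0], [0, 0, 0, 0, 0, 0], [0, 0, 0, 0, 0, 0]],
])

```text
time_s: 22.1
ee_pos: [0.4428, 0.1246, 0.0181]
ee_rot: [180.0, -0.0, 83.0]
contact_force: [0.8, 0.1, 0.8]
finger_gap: 0.092
finger_force: 0.0
```

Call:
move_arm([
  [[0, 0, 0, 0, 0, 0], [0, 0, 0, 0, 0, 0], [0, 0, 0, 0, 0, 0], [0, 0, 0, 0, 0, 0], [0, 0, 0, 0, 0, 0], [0, 0, 0, 0, 0, 0], [0, 0, 0, 0, 0, 0], [0, 0, 0, 0, 0, 0], [0, 0, 0, 0, 0, 0]],
], grip=0)

```text
time_s: 23.0
ee_pos: [0.4424, 0.1244, 0.0176]
ee_rot: [-180.0, 0.0, 83.0]
contact_force: [-1.1, -1.3, 0.6]
finger_gap: 0.045
finger_force: 30.0
```

Run:
```python
from h import *
go(629.8,46.2,90)
```

```text
t 23.0 pose [442.4 124.4  17.6] [-1.800e+02  1.000e-02  8.301e+01] q [ -1.  30. -28. 123.  26.  32. -55.] gap 45.0 F [-1.1 -1.3  0.6]
turn rad [-0.  0. -0.] (rows>=1) then shift [-54.8 195.5 -72.4] (rows>=6)
```

Call:
move_arm([
  [[0, 0, -6, 0, 0, 0], [0, 0, -15, 0, 0, 0], [0, 0, -22, 0, 0, 0], [0, 0, -20, 0, 0, 0], [-1.4, 5, -10, 0, 0, 0], [-4.2, 15, 0, 0, 0, 0], [-7, 25, 0, 0, 0, 0], [-8.4, 30, 0, 0, 0, 0], [-8.4, 30, 0, 0, 0, 0], [-8.4, 30, 0, 0, 0, 0], [-7.8, 28, 0, 0, 0, 0], [-4.8, 17.5, 0, 0, 0, 0], [-3, 10, 0, 0, 0, 0], [-1.4, 5, 0, 0, 0, 0], [0, 0, 0, 0, 0, 0], [0, 0, 0, 0, 0, 0]],
])

```text
time_s: 24.6
ee_pos: [0.629, 0.0468, 0.0904]
ee_rot: [-179.9, 0.0, 83.1]
contact_force: [0.0, 0.7, -2.1]
finger_gap: 0.0452
finger_force: 30.0
```

Run:
```python
from h import *
go(629.8,46.2,21.2)
```

```text
t 24.6 pose [629.   46.8  90.4] [-179.95    0.     83.06] q [ 10.  37. -30.  96.  21.  54. -34.] gap 45.2 F [ 0.   0.7 -2.1]
turn rad [-0.001  0.    -0.   ] (rows>=1) then shift [-0.5  0.9 69.2] (rows>=2)
```

Call:
move_arm([
  [[0, 0.5, 15, 0, 0, 0], [0, 0, 18, 0, 0, 0], [0, 0, 15, 0, 0, 0], [0, 0, 9, 0, 0, 0], [0, 0, 5, 0, 0, 0], [0, 0, 4, 0, 0, 0], [0, 0, 2.5, 0, 0, 0], [0, 0, 0.8, 0, 0, 0], [0, 0, 0, 0, 0, 0], [0, 0, 0, 0, 0, 0]],
])

```text
time_s: 25.6
ee_pos: [0.6306, 0.0462, 0.0217]
ee_rot: [180.0, -0.0, 83.0]
contact_force: [-0.7, 0.2, -0.8]
finger_gap: 0.0451
finger_force: 30.0
```

Call:
move_arm([
  [[0, 0, 0, 0, 0, 0], [0, 0, 0, 0, 0, 0], [0, 0, 0, 0, 0, 0], [0, 0, 0, 0, 0, 0], [0, 0, 0, 0, 0, 0], [0, 0, 0, 0, 0, 0], [0, 0, 0, 0, 0, 0]],
], grip=0.9)

```text
time_s: 26.3
ee_pos: [0.6303, 0.0462, 0.0213]
ee_rot: [-180.0, 0.0, 83.0]
contact_force: [-0.0, -0.7, -0.4]
finger_gap: 0.0828
finger_force: 0.0
```

Call:
move_arm([
  [[0, 0, -8, 0, 0, 0], [0, 0, -20, 0, 0, 0], [0, 0, -30, 0, 0, 0], [0, 0, -35, 0, 0, 0], [0, 0, -35, 0, 0, 0], [0, 0, -30, 0, 0, 0], [0, 0, -20, 0, 0, 0], [0, 0, 0, 0, 0, 0]],
])

```text
time_s: 27.1
ee_pos: [0.632, 0.0469, 0.2034]
ee_rot: [179.7, -0.1, 83.0]
contact_force: [-0.0, 0.5, 0.7]
finger_gap: 0.0826
finger_force: 0.0
```

Run:
```python
from h import *
for c in ("top","scene"):
    im=env.get_image(c)
    for d in env.place_of("jar_a",c): u=np.array(d["at"])*[640,480]; print(c,round(d["confidence"],2),u.round(),(onz(c,u,0.003)*1000).round(1))
env.get_image("wrist"); k=env.calibration("wrist")
for t,z in (("marker_a",.018),):
  for d in env.cut_out(t,"wrist"): print("cut",round(d["confidence"],2),(np.array(d["at"])*[640,480]).round(),*rect(k,d["mask"],z))
go(471.5,-5,180,-6)
go(632,201,180,-1)
```

```text
scene 0.63 [411. 273.] [629.  49.   3.]
scene 0.55 [391. 293.] [620.8 -24.9   3. ]
cut 0.88 [308.  46.] [633.5 200.3] [ 22.4 120.8] 2.0
cut 0.6 [183. 282.] [488.2  -4.7] [22.4 66.3] -5.6
t 27.4 pose [629.6  46.  198.1] [-1.7988e+02  3.0000e-02  8.3010e+01] q [ 12.  31. -32.  89.  17.  65. -31.] gap 82.5 F [ 0.2 -0.3  0.5]
turn rad [-1.000e-03  2.000e-03  1.554e+00] (rows>=11) then shift [-151.9   67.2   18.1] (rows>=5)
t 27.4 pose [629.6  46.  198.1] [-1.7988e+02  3.0000e-02  8.3010e+01] q [ 12.  31. -32.  89.  17.  65. -31.] gap 82.5 F [ 0.2 -0.3  0.5]
turn rad [-1.000e-03  2.000e-03  1.466e+00] (rows>=11) then shift [  -0.3 -155.    18.1] (rows>=4)
```

Call:
move_arm([
  [[0, 0, 0, 0, 0, 0.1295], [0, 0, 0, 0, 0, 0.1295], [0, 0, 0, 0, 0, 0.1295], [0, 0, 0, 0, 0, 0.1295], [0, 0, 0, 0, 0, 0.1295], [0, 0, 0, 0, 0, 0.1295], [0, 0, 0, 0, 0, 0.1295], [0, 0, 0, 0, 0, 0.1295], [0, 0, 0, 0, 0, 0.1295], [0, 0, 0, 0, 0, 0.1295], [0, 0, 0, 0, 0, 0.1295], [0, 0, 0, 0, 0, 0.1295], [-25.3, 11.2, 3, 0, 0, 0], [-25.3, 11.2, 3, 0, 0, 0], [-25.3, 11.2, 3, 0, 0, 0], [-25.3, 11.2, 3, 0, 0, 0], [-25.3, 11.2, 3, 0, 0, 0], [-25.3, 11.2, 3, 0, 0, 0], [0, 0, 0, 0, 0, 0], [0, 0, 0, 0, 0, 0]],
], grip=0.7)

```text
time_s: 29.4
ee_pos: [0.4721, -0.0048, 0.1811]
ee_rot: [180.0, 0.0, -6.0]
contact_force: [0.7, 0.8, 0.8]
finger_gap: 0.0644
finger_force: 0.0
```

Run:
```python
from h import *
see([("marker_a",.009)],"pics/w4.png"); k=env.calibration("wrist")
for d in env.cut_out("marker_a","wrist"): print("cut",round(d["confidence"],2),(np.array(d["at"])*[640,480]).round(),*rect(k,d["mask"],.014))
go(471.5,-5,10)
```

```text
marker_a 0.73 [410. 342.] at z 0.009 [334.4 -82.9   9. ]
cut 0.96 [377. 350.] [334.2 -48.2] [28.7 51.4] -82.3
cut 0.8 [324. 219.] [472.1  -5.5] [ 18.2 120.8] -6.4
cut 0.6 [63. 65.] [628.  200.2] [ 28. 110.] 1.8
t 29.6 pose [473.2  -4.2 181.3] [-1.7998e+02 -2.0000e-02 -6.0100e+00] q [   4.   14.  -13.  113.    4.   53. -106.] gap 64.1 F [ 0.8 -0.2 -0.4]
turn rad [-0. -0.  0.] (rows>=1) then shift [ -1.6   0.9 171.3] (rows>=5)
```

View pics/w4.png

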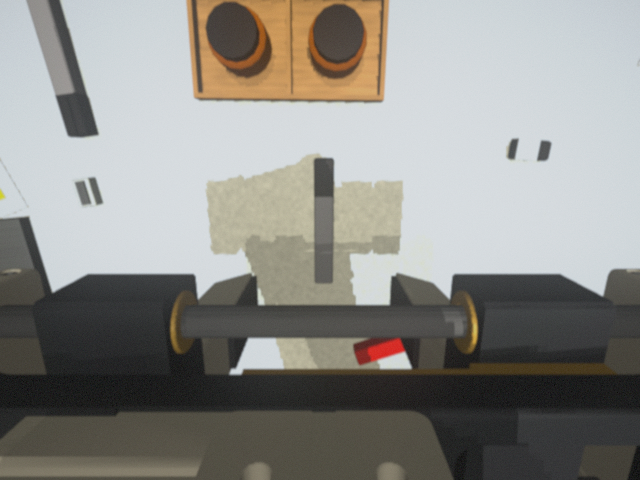

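Both jars stand in their cells, at (237,35) and (338,38). The grey marker at (324,219) lies along the tool. Grasping it with the tips at 10 mm.

Call:
move_arm([
  [[-1, 1, 25, 0, 0, 0], [0, 0, 30, 0, 0, 0], [0, 0, 30, 0, 0, 0], [0, 0, 30, 0, 0, 0], [0, 0, 25, 0, 0, 0], [0, 0, 16, 0, 0, 0], [0, 0, 10, 0, 0, 0], [0, 0, 5, 0, 0, 0], [0, 0, 0, 0, 0, 0], [0, 0, 0, 0, 0, 0]],
])

```text
time_s: 30.55
ee_pos: [0.4718, -0.0055, 0.0109]
ee_rot: [-180.0, -0.1, -6.0]
contact_force: [-0.3, -1.0, 0.9]
finger_gap: 0.064
finger_force: 0.0
```

Call:
move_arm([
  [[0, 0, 0, 0, 0, 0], [0, 0, 0, 0, 0, 0], [0, 0, 0, 0, 0, 0], [0, 0, 0, 0, 0, 0], [0, 0, 0, 0, 0, 0], [0, 0, 0, 0, 0, 0], [0, 0, 0, 0, 0, 0], [0, 0, 0, 0, 0, 0], [0, 0, 0, 0, 0, 0]],
], grip=0)

```text
time_s: 31.45
ee_pos: [0.4712, -0.0056, 0.0103]
ee_rot: [180.0, 0.0, -6.0]
contact_force: [0.7, -0.4, 1.7]
finger_gap: 0.0177
finger_force: 30.0
```

Call:
move_arm([
  [[0, 0, -6, 0, 0, 0], [0, 0, -20, 0, 0, 0], [0, 0, -30, 0, 0, 0], [0, 0, -30, 0, 0, 0], [0, 0, -15, 0, 0, 0], [0, 0, 0, 0, 0, 0], [0, 0, 0, 0, 0, 0]],
])

```text
time_s: 32.15
ee_pos: [0.4711, -0.0057, 0.1113]
ee_rot: [180.0, -0.0, -6.0]
contact_force: [-0.1, -0.3, -0.6]
finger_gap: 0.0176
finger_force: 30.0
```

Run:
```python
from h import *
for c in ("top","scene"):
    im=env.get_image(c)
    for t in ("tray",):
        for d in env.place_of(t,c): u=np.array(d["at"])*[640,480]; print(t,c,round(d["confidence"],2),(onz(c,u,0)*1000).round(1))
        for d in env.cut_out(t,c): print("cut",round(d["confidence"],2),*rect(env.calibration(c),d["mask"],.012))
see([("marker_a",.11),("tray",0)],"pics/w5.png")
go(414,361,110,89)
go(414,361,110,-91)
```

```text
tray top 0.95 [445.7 355.8   0. ]
tray top 0.43 [620.8 -26.2   0. ]
cut 0.84 [443.1 360.5] [125.4 161.2] 88.8
cut 0.51 [ 484.4 -383.8] [ 92.3 100.3] -79.4
tray scene 0.62 [450.  354.5   0. ]
cut 0.75 [449.9 352.1] [133.3 179.8] 88.2
cut 0.54 [614.8 -10.8] [ 47.7 106.2] -65.1
marker_a 0.88 [322. 290.] at z 0.11 [472.2  -6.  110. ]
t 32.6 pose [471.   -5.6 111. ] [ 1.7999e+02  4.0000e-02 -6.0300e+00] q [   4.   20.  -12.  118.    6.   43. -108.] gap 17.4 F [ 0.7  0.3 -0.3]
turn rad [-1.000e-03  1.000e-03 -1.659e+00] (rows>=12) then shift [365.5 -63.4   1. ] (rows>=10)
t 32.6 pose [471.   -5.6 111. ] [ 1.7999e+02  4.0000e-02 -6.0300e+00] q [   4.   20.  -12.  118.    6.   43. -108.] gap 17.4 F [ 0.7  0.3 -0.3]
turn rad [1.000e-03 0.000e+00 1.483e+00] (rows>=11) then shift [-365.5   63.4    1. ] (rows>=10)
```

View pics/w5.png

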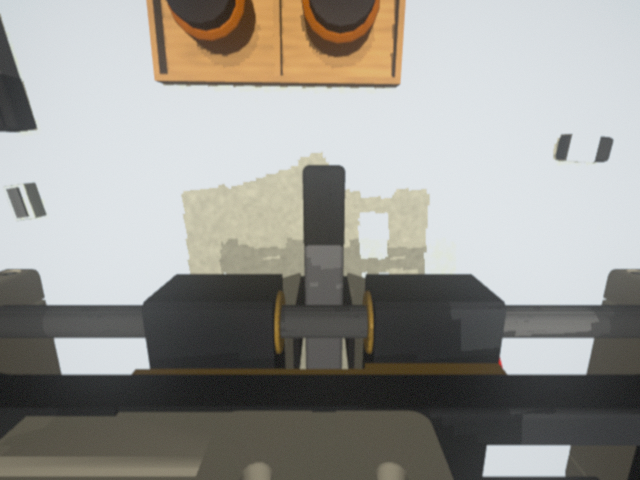

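The marker hangs level at (323,240) along the tool. Turning it and going to the near lane.

Call:
move_arm([
  [[0, 0, 0, 0, 0, -0.1276], [0, 0, 0, 0, 0, -0.1276], [0, 0, 0, 0, 0, -0.1276], [0, 0, 0, 0, 0, -0.1276], [0, 0, 0, 0, 0, -0.1276], [0, 0, 0, 0, 0, -0.1276], [0, 0, 0, 0, 0, -0.1276], [0, 0, 0, 0, 0, -0.1276], [0, 0, 0, 0, 0, -0.1276], [0, 0, 0, 0, 0, -0.1276], [0, 0, 0, 0, 0, -0.1276], [0, 0, 0, 0, 0, -0.1276], [0, 0, 0, 0, 0, -0.1276], [0, 0, 0, 0, 0, 0]],
])

```text
time_s: 34.0
ee_pos: [0.4711, -0.0057, 0.1111]
ee_rot: [-180.0, -0.0, 89.1]
contact_force: [0.1, 0.1, -0.4]
finger_gap: 0.0178
finger_force: 30.0
```

Call:
move_arm([
  [[15, -2.6, 0, 0, 0, 0], [30, -5.2, 0, 0, 0, 0], [30, -5.2, 0, 0, 0, 0], [30, -5.2, 0, 0, 0, 0], [30, -5.2, 0, 0, 0, 0], [30, -5.2, 0, 0, 0, 0], [30, -5.2, 0, 0, 0, 0], [30, -5.2, 0, 0, 0, 0], [30, -5.2, 0, 0, 0, 0], [30, -5.2, 0, 0, 0, 0], [30, -5.2, 0, 0, 0, 0], [28, -5.2, 0, 0, 0, 0], [15, -2.9, 0, 0, 0, 0], [5.5, -1, 0, 0, 0, 0], [0, 0, 0, 0, 0, 0], [0, 0, 0, 0, 0, 0]],
])

```text
time_s: 35.6
ee_pos: [0.4143, 0.3573, 0.111]
ee_rot: [-180.0, 0.1, 88.9]
contact_force: [-0.5, -0.4, -1.3]
finger_gap: 0.0174
finger_force: 30.0
```

Run:
```python
from h import *
see([("tray",0)],"pics/w6.png")
k=env.calibration("wrist")
for d in env.cut_out("tray","wrist"): print("cut",round(d["confidence"],2),*rect(k,d["mask"],.012))
print({u:(onz(k,u,.012)*1000).round(1) for u in [(200,150),(440,150)]})
go(414,359,14.2)
```

```text
tray 0.79 [364. 230.] at z 0 [446.2 362.2   0. ]
cut 0.8 [444.7 384.3] [112.6 128.2] -1.1
{(200, 150): array([327.7, 425.3,  12. ]), (440, 150): array([498.1, 422. ,  12. ])}
t 35.8 pose [414.4 357.6 111.2] [1.7999e+02 5.0000e-02 8.8890e+01] q [-21.  30. -36. 107.  22.  51. -68.] gap 17.3 F [-0.6 -0.6  0.2]
turn rad [0.    0.001 0.   ] (rows>=1) then shift [ 1.4 -0.4 97. ] (rows>=3)
```

View pics/w6.png

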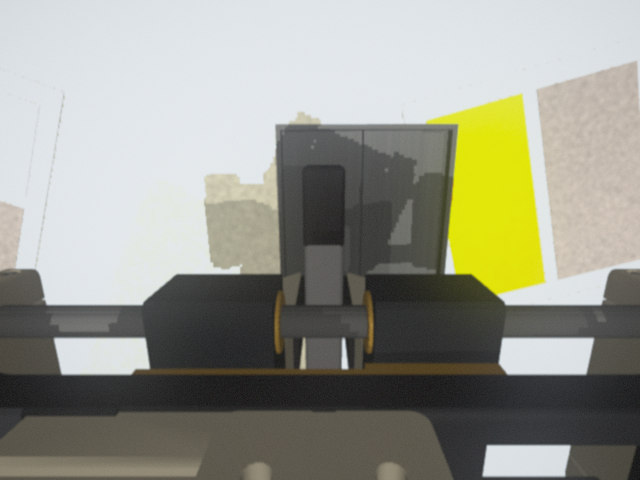

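The tray's rib runs at column 362, parallel to the tool, and the held marker is over the near lane (323). The tray centre is about (445.5, 361.5). Lowering.

Call:
move_arm([
  [[3, 0, 20, 0, 0, 0], [0, 0, 25, 0, 0, 0], [0, 0, 22, 0, 0, 0], [0, 0, 14, 0, 0, 0], [0, 0, 8, 0, 0, 0], [0, 0, 5, 0, 0, 0], [0, 0, 2.5, 0, 0, 0], [0, 0, 0, 0, 0, 0], [0, 0, 0, 0, 0, 0]],
])

```text
time_s: 36.65
ee_pos: [0.4141, 0.3623, 0.0154]
ee_rot: [180.0, -0.0, 89.0]
contact_force: [-0.2, -0.4, -0.6]
finger_gap: 0.0174
finger_force: 30.0
```

Call:
move_arm([
  [[0, 0, 0, 0, 0, 0], [0, 0, 0, 0, 0, 0], [0, 0, 0, 0, 0, 0], [0, 0, 0, 0, 0, 0]],
], grip=0.4)

```text
time_s: 37.05
ee_pos: [0.4139, 0.362, 0.015]
ee_rot: [180.0, -0.0, 89.0]
contact_force: [-1.0, -0.1, -0.0]
finger_gap: 0.0364
finger_force: 0.0
```

Call:
move_arm([
  [[0, 0, -8, 0, 0, 0], [0, 0, -20, 0, 0, 0], [0, 0, -30, 0, 0, 0], [0, 0, -35, 0, 0, 0], [0, 0, -35, 0, 0, 0], [0, 0, -30, 0, 0, 0], [0, 0, -12, 0, 0, 0], [0, 0, 0, 0, 0, 0], [0, 0, 0, 0, 0, 0]],
])

```text
time_s: 37.95
ee_pos: [0.4136, 0.3614, 0.184]
ee_rot: [-180.0, 0.1, 89.0]
contact_force: [-0.6, 0.2, -0.2]
finger_gap: 0.0368
finger_force: 0.0
```

Run:
```python
from h import *
see([("tray",0),("marker_a",.012)]); k=env.calibration("wrist")
for d in env.cut_out("marker_a","wrist"): print("cut",round(d["confidence"],2),*rect(k,d["mask"],.021))
env.get_image("top"); k=env.calibration("top")
for d in env.cut_out("marker_a","top"): print("cut top",round(d["confidence"],2),*rect(k,d["mask"],.018))
go(632.5,200.5,180,0)
```

```text
tray 0.79 [360. 219.] at z 0 [449.3 360.8   0. ]
marker_a 0.97 [325. 219.] at z 0.012 [415. 363.  12.]
marker_a 0.63 [531. 359.] at z 0.012 [632.2 207.   12. ]
cut 0.88 [661.2 211.2] [27.2 48.5] -0.9
cut 0.6 [413.5 362.7] [ 20.  120.4] 89.3
cut top 0.96 [339.  -82.9] [ 22.  119.8] -76.8
cut top 0.9 [ 651.1 -342.8] [ 20.8 121.6] -33.3
cut top 0.65 [412.6 358.2] [ 23.  122.2] 88.8
cut top 0.63 [630.5 200.5] [ 21.  121.3] -0.3
cut top 0.62 [ 283.3 -232.4] [ 21.1 117.4] -87.1
t 38.2 pose [413.5 361.7 183.9] [-1.7993e+02  6.0000e-02  8.9020e+01] q [-19.  25. -38. 102.  18.  59. -65.] gap 36.6 F [ 0.7  1.1 -0. ]
turn rad [-0.     0.002  1.554] (rows>=11) then shift [219.  161.2   3.9] (rows>=7)
```

The first marker is in its lane at (414,362). Going to the second marker at (632,200), yaw 180.

Call:
move_arm([
  [[-19.6, 27.7, 0, 0, 0, 0], [-19.6, 27.7, 0, 0, 0, 0], [-19.6, 27.7, 0, 0, 0, 0], [-19.6, 27.7, 0, 0, 0, 0], [-19.6, 27.7, 0, 0, 0, 0], [-19.6, 27.7, 0, 0, 0, 0], [-19.6, 27.7, 0, 0, 0, 0], [-19.6, 27.7, 0, 0, 0, 0], [0, 0, 0, 0, 0, -0.1325], [0, 0, 0, 0, 0, -0.1325], [0, 0, 0, 0, 0, -0.1325], [0, 0, 0, 0, 0, -0.1325], [0, 0, 0, 0, 0, -0.1325], [0, 0, 0, 0, 0, -0.1325], [0, 0, 0, 0, 0, -0.1325], [0, 0, 0, 0, 0, -0.1325], [0, 0, 0, 0, 0, -0.1325], [0, 0, 0, 0, 0, -0.1325], [0, 0, 0, 0, 0, -0.1325], [0, 0, 0, 0, 0, -0.1325]],
], grip=0.7)

```text
time_s: 40.25
ee_pos: [0.6326, 0.2012, 0.1842]
ee_rot: [-180.0, -0.0, -179.6]
contact_force: [-0.5, -0.0, -0.0]
finger_gap: 0.0646
finger_force: 0.0
```

Run:
```python
from h import *
see([("marker_a",.009)],"pics/w7.png"); k=env.calibration("wrist")
for d in env.cut_out("marker_a","wrist"): print("cut",round(d["confidence"],2),(np.array(d["at"])*[640,480]).round(),*rect(k,d["mask"],.016))
go(632,200.5,10)
```

```text
marker_a 0.83 [325. 225.] at z 0.009 [635.  201.4   9. ]
cut 0.96 [327. 221.] [633.6 202.7] [ 19.  120.2] 2.0
t 40.4 pose [632.5 201.2 184.1] [ 1.7999e+02 -7.0000e-02  1.7995e+02] q [  9.  41. -55.  84.  34.  73.  41.] gap 64.4 F [ 0.4  1.4 -1.1]
turn rad [ 0.    -0.001 -0.   ] (rows>=1) then shift [  0.5  -0.7 174.1] (rows>=5)
```

View pics/w7.png

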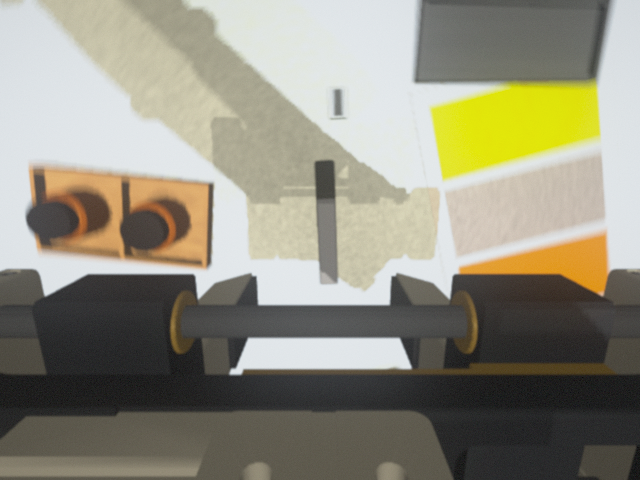

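The grey marker with its black cap lies at (327,221), tilted about 2° from the tool. Grasping it.

Call:
move_arm([
  [[-1, 0.8, 25, 0, 0, -0.035], [0, 0, 30, 0, 0, 0], [0, 0, 30, 0, 0, 0], [0, 0, 30, 0, 0, 0], [0, 0, 27, 0, 0, 0], [0, 0, 17, 0, 0, 0], [0, 0, 10, 0, 0, 0], [0, 0, 5, 0, 0, 0], [0, 0, 0, 0, 0, 0], [0, 0, 0, 0, 0, 0]],
])

```text
time_s: 41.4
ee_pos: [0.6343, 0.2026, 0.0119]
ee_rot: [180.0, 0.1, -177.9]
contact_force: [-0.6, 0.0, 0.5]
finger_gap: 0.0646
finger_force: 0.0
```

Call:
move_arm([
  [[0, 0, 0, 0, 0, 0], [0, 0, 0, 0, 0, 0], [0, 0, 0, 0, 0, 0], [0, 0, 0, 0, 0, 0], [0, 0, 0, 0, 0, 0], [0, 0, 0, 0, 0, 0], [0, 0, 0, 0, 0, 0], [0, 0, 0, 0, 0, 0], [0, 0, 0, 0, 0, 0]],
], grip=0)

```text
time_s: 42.3
ee_pos: [0.6337, 0.2022, 0.0108]
ee_rot: [180.0, 0.0, -177.9]
contact_force: [-0.3, -0.2, 0.7]
finger_gap: 0.0174
finger_force: 30.0
```

Call:
move_arm([
  [[0, 0, -6, 0, 0, 0], [0, 0, -20, 0, 0, 0], [0, 0, -30, 0, 0, 0], [0, 0, -30, 0, 0, 0], [0, 0, -15, 0, 0, 0], [0, 0, 0, 0, 0, 0], [0, 0, 0, 0, 0, 0]],
])

```text
time_s: 43.0
ee_pos: [0.6336, 0.2017, 0.1116]
ee_rot: [-180.0, 0.0, -177.9]
contact_force: [-0.5, -1.1, -0.7]
finger_gap: 0.0174
finger_force: 30.0
```

Run:
```python
from h import *
see([("marker_a",.11)])
go(476.5,361.5,111,89)
```

```text
marker_a 0.63 [320. 295.] at z 0.11 [634.7 199.2 110. ]
t 43.1 pose [633.  201.4 110.4] [-1.7993e+02 -1.1000e-01 -1.7789e+02] q [  9.  45. -53.  88.  38.  66.  40.] gap 17.6 F [-0.5 -1.1 -0.1]
turn rad [-2.000e-03 -1.000e-03  1.625e+00] (rows>=12) then shift [ 157.3 -159.3   -0.6] (rows>=6)
```

Call:
move_arm([
  [[0, 0, 0, 0, 0, 0.125], [0, 0, 0, 0, 0, 0.125], [0, 0, 0, 0, 0, 0.125], [0, 0, 0, 0, 0, 0.125], [0, 0, 0, 0, 0, 0.125], [0, 0, 0, 0, 0, 0.125], [0, 0, 0, 0, 0, 0.125], [0, 0, 0, 0, 0, 0.125], [0, 0, 0, 0, 0, 0.125], [0, 0, 0, 0, 0, 0.125], [0, 0, 0, 0, 0, 0.125], [0, 0, 0, 0, 0, 0.125], [0, 0, 0, 0, 0, 0.125], [0, 0, 0, 0, 0, 0]],
])

```text
time_s: 44.5
ee_pos: [0.633, 0.2019, 0.1105]
ee_rot: [-179.9, 0.1, 88.9]
contact_force: [0.2, -0.2, 0.0]
finger_gap: 0.0176
finger_force: 30.0
```

Call:
move_arm([
  [[15, -15.2, 0, 0, 0, 0], [25, -25.3, 0, 0, 0, 0], [25, -25.3, 0, 0, 0, 0], [25, -25.3, 0, 0, 0, 0], [25, -25.3, 0, 0, 0, 0], [22, -22.3, 0, 0, 0, 0], [15, -15.2, 0, 0, 0, 0], [5, -5.1, 0, 0, 0, 0], [0, 0, 0, 0, 0, 0], [0, 0, 0, 0, 0, 0]],
])

```text
time_s: 45.5
ee_pos: [0.4786, 0.3604, 0.1113]
ee_rot: [180.0, 0.1, 89.0]
contact_force: [-0.6, -0.4, -0.2]
finger_gap: 0.0173
finger_force: 30.0
```

Run:
```python
from h import *
go(476.5,361.5,14.6)
```

```text
t 45.5 pose [478.6 360.4 111.3] [1.7999e+02 8.0000e-02 8.8990e+01] q [-20.  33. -33.  99.  22.  54. -62.] gap 17.3 F [-0.6 -0.4 -0.2]
turn rad [0.    0.001 0.   ] (rows>=1) then shift [ 1.  -2.1 96.7] (rows>=3)
```

Call:
move_arm([
  [[1, -1, 20, 0, 0, 0], [0, 0, 25, 0, 0, 0], [0, 0, 22, 0, 0, 0], [0, 0, 14, 0, 0, 0], [0, 0, 8, 0, 0, 0], [0, 0, 5, 0, 0, 0], [0, 0, 2.5, 0, 0, 0], [0, 0, 0, 0, 0, 0], [0, 0, 0, 0, 0, 0]],
])

```text
time_s: 46.4
ee_pos: [0.4768, 0.3633, 0.016]
ee_rot: [180.0, -0.0, 89.0]
contact_force: [-1.1, -0.1, -0.5]
finger_gap: 0.0174
finger_force: 30.0
```

Call:
move_arm([
  [[0, 0, 0, 0, 0, 0], [0, 0, 0, 0, 0, 0], [0, 0, 0, 0, 0, 0], [0, 0, 0, 0, 0, 0]],
], grip=0.4)

```text
time_s: 46.8
ee_pos: [0.4765, 0.3629, 0.0154]
ee_rot: [180.0, -0.0, 89.0]
contact_force: [-0.3, -0.4, 0.2]
finger_gap: 0.0367
finger_force: 0.0
```

Call:
move_arm([
  [[0, 0, -8, 0, 0, 0], [0, 0, -20, 0, 0, 0], [0, 0, -30, 0, 0, 0], [0, 0, -35, 0, 0, 0], [0, 0, -35, 0, 0, 0], [0, 0, -30, 0, 0, 0], [0, 0, -12, 0, 0, 0], [0, 0, 0, 0, 0, 0], [0, 0, 0, 0, 0, 0]],
])

```text
time_s: 47.7
ee_pos: [0.4762, 0.3623, 0.1843]
ee_rot: [-180.0, 0.1, 89.0]
contact_force: [-0.8, -0.1, -0.5]
finger_gap: 0.0369
finger_force: 0.0
```

Run:
```python
from h import *
see([("tray",0),("marker_a",.012)]); k=env.calibration("wrist")
for d in env.cut_out("marker_a","wrist"): print("cut",round(d["confidence"],2),*rect(k,d["mask"],.021))
im=env.get_image("scene"); cv2.imwrite("pics/s4.png",im[:,:,::-1])
for t,z in (("eraser",0),("sharpener",0),("dropper",.008),("jar_a",.003)):
    print(t,[(round(d["confidence"],2),(onz("scene",np.array(d["at"])*[640,480],z)*1000).round()) for d in env.place_of(t,"scene")])
```

```text
tray 0.86 [294. 219.] at z 0 [446.2 362.8   0. ]
marker_a 0.86 [259. 223.] at z 0.012 [413.6 361.4  12. ]
marker_a 0.59 [327. 221.] at z 0.012 [479.2 362.   12. ]
cut 0.96 [414.9 364.4] [ 20.4 114. ] 89.0
cut 0.72 [475.9 361.8] [ 18.1 117.1] 89.2
eraser [(0.63, array([ 519., -204.,    0.])), (0.18, array([529., 221.,   0.]))]
sharpener [(0.53, array([518., 225.,   0.]))]
dropper [(0.69, array([ 490., -385.,    8.]))]
jar_a [(0.88, array([631.,  48.,   3.])), (0.68, array([620., -28.,   3.]))]
```

View pics/s4.png

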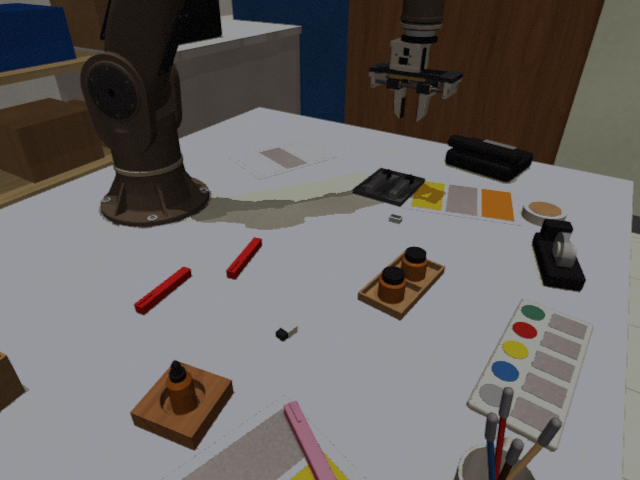

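Everything is in place. The jars are in the carton at (392,285) and (414,264), the dropper is in the stand at (181,388), and both markers are in the tray at (389,187). The eraser and sharpener have not moved, and the arm is clear.

```bash
python3 -c "
from station import env
print(env.close_job())"
```

```text
the job is handed in; nothing more can be done
None
```

I handed the job in at about 48 s, and the last camera check showed both jars in the carton, the dropper in the block and both markers in the tray lanes, all released, with the eraser and sharpener where they were; the hand-in returned no verdict.

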